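# Nest a parrot's foraging tower without wedging the tumblers

## Task

Set up the parrot's foraging tower: drop one of the beech rings into the white ceramic cup and nest one of the two middle-sized steel tumblers in the cup above it, then drop the other ring into that tumbler and nest the second middle-sized tumbler in it. Lower each tumbler upright and gently, and let go as soon as it rests on the taper without pressing or dropping it in, so that it does not wedge and the bird can still pull it out. The tower must be left standing straight and untouched; do not tip the cup, and leave the wide and the narrow tumbler and everything else on the shelf where they are.

Things in the scene. Friction and masses are not known exactly. Their poses are not given: they have to be found in the camera images.
- cup: White ceramic cup without handle, upright, loose, about 400 g: height 104 mm, 66 mm across the rim, 54 mm across the foot; mouth 54 mm wide inside, narrowing steadily to 33 mm at the inner floor, 8 mm above the underside. A middle tumbler seated in it has its foot (origin) about 47 mm above this origin. Origin: centre of the underside; z up along its axis.
- tumbler_a: One of two equal middle-sized tapered tumblers of plain double-walled steel, mouth up, about 110 g: height 95 mm, 62 mm across the rim, 41 mm across the foot, straight sides (6 degrees), mouth 54 mm wide inside, inner floor 6 mm up, 34 mm wide. Grip it from above across the outside within 30 mm below the rim. Origin: centre of the underside; z up along its axis.
- tumbler_b: The other middle-sized tumbler, same as tumbler_a. Its side bears on the mouth of the cup, or of tumbler_a, when 56 mm of it is inside and the top 38 mm (+-2) stands out; one seated in the other has its origin about 38 mm above it. It centres itself from 3 mm off. Let it down the last 10 mm at 20 mm/s or slower: 5 N is plenty, 30 N wedges it. 30 mm stay free under its foot for a ring.
- tumbler_wide: Wider look-alike steel tumbler, wrong size (would only perch on the mouth): 95 mm tall, 74 mm across the rim, 53 mm across the foot, mouth up. Origin: centre of the underside. Leave it alone.
- tumbler_narrow: Narrower look-alike steel tumbler, wrong size (would sink to the bottom): 95 mm tall, 50 mm across the rim, 29 mm across the foot, mouth up. Origin: centre of the underside. Leave it alone.
- ring_a: Turned beechwood chew ring, 26 mm outside, 10 mm hole, 12 mm thick, about 12 g, lying flat on the shelf under ring_b. Origin: centre of its underside; z along its axis.
- ring_b: The same kind of ring, lying loosely on ring_a (up to 3 mm out of line), its underside 12 mm above the shelf. Origin: centre of its underside. Fingers gripping a ring's outside hardly fit a mouth 54 mm wide: let it drop from just above the rim; it may come to lie flat or lean.
- table: The oak-veneered shelf that everything stands on, flat, fixed. Its top is the work surface, at height 0.
- twist_toy: Twist toy of clear green acrylic: seven flat bars 66 mm long fanned in a spiral on a pin, 71 mm tall, standing. Origin: centre of the underside. Leave it alone.
- skewer: Stainless toy skewer lying on the shelf, 220 mm long along its own x, 34 mm wide at the wing nut, 12 mm high. Origin: middle of the rod, on the shelf. Leave it alone.
- scoop: Stainless spoon 150 mm long lying on the shelf along its own x. Origin: near its middle. Leave it alone.
- house: Orange plastic foraging house with pitched roof and clear swing door facing its -x, fixed to the shelf: 150 by 150 mm (roof 172 by 170), 185 mm tall, a perch juts 70 mm out of its front. Origin: centre of the underside. Not needed; keep clear of it.

How it is judged:
By the outcome, as a careful person would: the job done as asked, in the order asked, and still so for the second after the job is handed in, with the robot touching nothing.
It also fails if it takes over 72 s, if anything falls off the work surface, if the arm or the gripper's body presses on something with over 40 N, if the wrist force passes 120 N, or if a joint passes its speed limit or range.

## Robot

A 6-joint arm with a two-finger parallel gripper is mounted at the origin on the work surface. World frame = base frame: x ahead of the robot, y to its left, z up, the work surface at z = 0. Lengths are in m, angles in rad, forces in N, time in s.
With the tool pointing down it reaches from about 0.225 to 0.875 m from the base axis. Payload 3.4 kg.
Tool frame: the origin (TCP) lies between the finger pads; the fingertips stand 11 mm ahead of it and the grasp point (between the pads) lies 8 mm behind it; z points along the fingers, y is the line along which they close (so a half turn about z gives the same grasp; the last joint's range is limited). The gripper opens to 85 mm and grips with 20 to 120 N. Pads are 22 mm wide; open, the fingers measure 114 mm over their backs; the gripper's body (76 mm by 85 mm) begins 54 mm behind the grasp point. The pads swing forward as they close: fully open they stand 13 mm farther back than shut.
Start: joints at [1.14, 0.276, 1.505, -0, 1.361, -0.121], TCP at [0.175, 0.548, 0.242] pointing down, gripper open.
Joint ranges: [-2.89, 2.89], [-0.75, 2.08], [0.22, 2.7], [-1.18, 4.32], [0.11, 2.71], [-2.7, 2.7]. Speed limits (rad/s): [2.57, 2.57, 3.14, 3.14, 3.14, 3.14].

## Interface

Orientations are given as a unit quaternion [w, x, y, z].
In Python, from rig import manip, imaging gives the robot as it stands. The module is installed in compiled form; this text tells all that it offers.
- The arm moves only by the tool jog_arm, never from a script. Its argument "deltas" is one flat list of numbers, 7 for each row, row after row: the turn, a rotation vector about the world's x, y, z in degrees, then the shift along the world's x, y, z in mm, then the opening, from 0 (shut) to 1 (fully open). In form: [ax, ay, az, tx, ty, tz, gripper, ax, ay, az, tx, ty, tz, gripper, ...]. A call has 1 to 20 rows; each row is the pose to reach, as a shift and turn from the pose commanded when the call began; what a row does not reach only later rows make up. A row lasts 1/10 s, in which the tool goes at most 50 mm and 8.59 degrees, less where a joint would pass 70% of its speed; a pose out of reach is approached as far as the arm can. A call with a gripper value outside its range is refused whole. The fingers move at their own pace and stop on an object; "grip_force" is the grip in N (left out, the last holds). Time passes only in rows, so rows that repeat a pose let the fingers close. It gives the time, the measured TCP pose, the force, the opening and the grip force at its end, in the units of the state.
- manip.get_state(): the state, without advancing time (a new reading comes with each control period).
- imaging.get_image(name): name is "side" or "top" or "wrist"; returns the picture (384x512x3 uint8, blue, green, red); there is no depth.
- imaging.calibration(name): a dict with "mtx" (3x3 intrinsics, pixels), "cam_to_world" (4x4, takes a point from camera to world coordinates). Camera axes: x right, y down, z forward; pixel columns grow to the right and rows downward; lengths in m; the calibration is good to about 2 mm. A picture is of the moment at which its call begins: read the wrist's pose just before it. calibration takes no time and is no camera call; for the wrist camera it gives the pose at the moment of the call.
- manip.sign_off(): hands the job in; it is judged then, once.
The state is a dict: "clock": time; "qpos": joint angles; "qd": joint speeds; "effort": joint torques, N m; "position": TCP position; "ee_rot": TCP orientation; "contact_force": force on the tool from outside, world axes, zero at the start; "moment": the same for the moment, N m; "width": finger opening in m; "gripper_force": force on a finger pad.
Only numpy, scipy, OpenCV 4.12 (cv2) and the standard library are available. Lean on these libraries where they do the work, as an engineer would, in place of code of your own. Each camera call takes 0.05 s, during which the arm holds its last target. There are 200 camera calls.

## Working session

There is one attempt and no reset: what is moved stays moved. The work goes in short steps, Python scripts to look and compute and a tool call to move; the robot and the scene stay as the last step left them, time stands still between calls to the robot, and variables do not carry over. Pictures are saved under pics/ and viewed, at most 10 in all, crops included, and the job is handed in when it is done.

Besides the shell and the picture viewer there is one more tool, called after "Emit:" by a JSON object that holds its "op" and its "data", one argument or row to a line. jog_arm: Moves the arm, as the interface text tells. Its arguments: {"type":"object","properties":{"deltas":{"type":"array"},"grip_force":{"type":"number"}},"required":["deltas"]}

```bash
mkdir -p pics
cat > h.py <<'E'
import numpy as np, cv2
from rig import manip, imaging
def grab(n):
    c=imaging.calibration(n); im=imaging.get_image(n); return im,c
def ray(c,u,v):
    K=np.array(c["mtx"]);T=np.array(c["cam_to_world"])
    d=T[:3,:3]@np.linalg.inv(K)@[u,v,1]; return T[:3,3],d/np.linalg.norm(d)
def plane(c,u,v,z):
    o,d=ray(c,u,v); return o+d*(z-o[2])/d[2]
def proj(c,p):
    T=np.array(c["cam_to_world"]); q=T[:3,:3].T@(np.array(p)-T[:3,3]); q=np.array(c["mtx"])@q; return q[:2]/q[2]
E
python3 - <<'E'
from h import *
for n in("side","top"):
    im,c=grab(n); cv2.imwrite(f"pics/{n}0.png",im); cv2.imwrite(f"pics/{n}0b.png",cv2.resize(im,(800,600),interpolation=cv2.INTER_CUBIC))
    print(n,np.round(c["mtx"],1).tolist(),np.round(c["cam_to_world"],3).tolist())
s=manip.get_state();print(s)
E
```

```text
side [[365.2, 0.0, 255.3], [0.0, 365.2, 189.6], [0.0, 0.0, 1.0]] [[0.968, -0.171, 0.185, 0.298], [-0.252, -0.636, 0.73, -0.869], [-0.007, -0.753, -0.658, 0.887], [0.0, 0.0, 0.0, 1.0]]
top [[436.8, 0.0, 256.7], [0.0, 436.8, 194.7], [0.0, 0.0, 1.0]] [[-0.004, -0.985, 0.174, 0.339], [-1.0, 0.004, 0.003, 0.069], [-0.003, -0.174, -0.985, 1.168], [0.0, 0.0, 0.0, 1.0]]
{'clock': 0.1, 'qpos': array([ 1.14000946e+00,  2.76536044e-01,  1.50600056e+00, -2.11634890e-05,
        1.36071630e+00, -1.21006771e-01]), 'qd': array([-9.91154201e-05, -1.61293256e-03, -3.46634279e-03, -1.08122403e-03,
       -3.56937464e-04, -2.17288291e-03]), 'effort': array([ 2.12064333e-03, -4.17702484e+01, -2.46403885e+01, -7.76730053e-05,
        5.83109184e-03, -5.84067919e-06]), 'position': array([0.17511256, 0.54720839, 0.24152614]), 'ee_rot': array([-2.16179152e-04,  1.54269221e-01,  9.88028501e-01, -8.01552210e-04]), 'contact_force': array([-0.24424733, -0.31608484, -0.15870089]), 'moment': array([-0.02059418, -0.01230457, -0.01961608]), 'gripper_force': 0.0, 'width': 0.08562336179056722}
```

View pics/top0b.png

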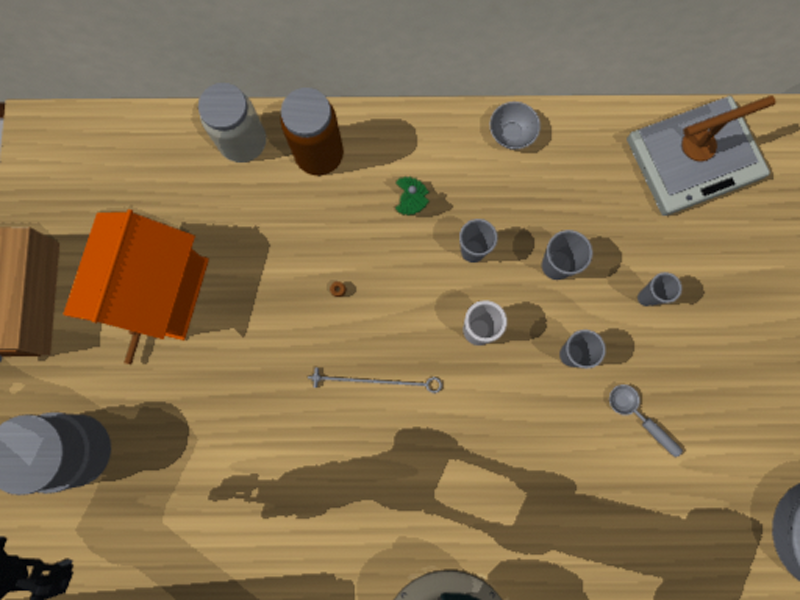

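View pics/side0b.png

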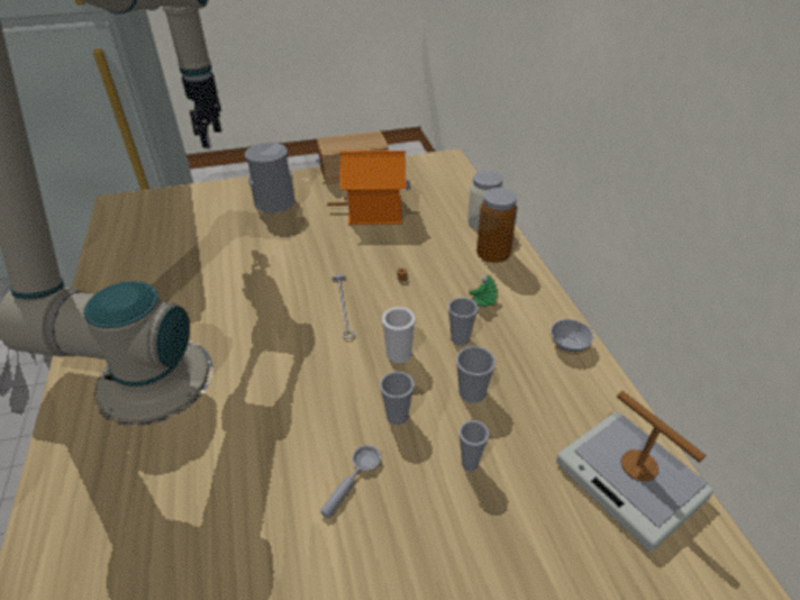

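The top view shows (800x600 px) cup rim (486,321), middle tumblers near (479,237) and (585,348), wide (568,252), narrow (666,287), rings (338,289). The side view shows the cup at (399,320) and tumblers at (462,310), (397,385), (475,362) and (473,434).

Run:
```python
from h import *
ct=imaging.calibration("top");cs=imaging.calibration("side")
P={"cup":((486,321),(399,318),.104),"t1":((479,237),(462,308),.095),"t2":((585,348),(397,384),.095),"wide":((568,252),(475,361),.095),"nar":((666,287),(474,433),.095),"ring":((338,288),(402,271),.024)}
for k,(a,b,z) in P.items():
    p=plane(ct,a[0]*.64,a[1]*.64,z);q=plane(cs,b[0]*.64,b[1]*.64,z); print(k,np.round(p*1000),np.round(q*1000))
im=cv2.imread("pics/top0.png")
hsv=cv2.cvtColor(im,cv2.COLOR_BGR2HSV)
m=((hsv[...,1]<60)*255).astype(np.uint8)
for k,(a,b,z) in P.items():
    if k=="ring":
        x,y=int(a[0]*.64),int(a[1]*.64)
        continue
    cs_,_=cv2.findContours(m,cv2.RETR_EXTERNAL,cv2.CHAIN_APPROX_NONE)
    for c in cs_:
        if cv2.contourArea(c)>150 and cv2.pointPolygonTest(c,(a[0]*.64,a[1]*.64),True)>-3:
            # width perpendicular to radial -> rim diameter
            r=cv2.minAreaRect(c); print(k,cv2.contourArea(c),np.round(r[0]),np.round(r[1],1))
print(np.round(imaging.calibration("wrist")["cam_to_world"],3).tolist(), np.round(imaging.calibration("wrist")["mtx"],1).tolist())
```

```text
cup [499. -62. 104.] [502. -65. 104.]
t1 [639. -55.  95.] [637. -60.  95.]
t2 [ 457. -218.   95.] [ 458. -221.   95.]
wide [ 613. -198.   95.] [ 612. -205.   95.]
nar [ 555. -352.   95.] [ 555. -356.   95.]
ring [570. 180.  24.] [572. 176.  24.]
cup 595.0 [309. 206.] [26.9 28.8]
t1 486.5 [304. 153.] [23.3 26.9]
t2 529.5 [372. 223.] [24. 29.]
wide 734.5 [362. 162.] [31. 31.]
nar 398.0 [423. 187.] [19.1 27.6]
[[0.305, 0.912, 0.273, 0.105], [0.952, -0.292, -0.089, 0.57], [-0.001, 0.288, -0.958, 0.373], [0.0, 0.0, 0.0, 1.0]] [[283.5, 0.0, 254.4], [0.0, 283.5, 193.3], [0.0, 0.0, 1.0]]
```

Emit:
{"op": "jog_arm", "data": {
  "deltas": [0, 0, 6, 100, -95, 0, 1, 0, 0, 12, 200, -190, 0, 1, 0, 0, 17.8, 300, -280, 0, 1, 0, 0, 17.8, 395, -370, 0, 1, 0, 0, 17.8, 395, -370, 0, 1, 0, 0, 17.8, 395, -370, 0, 1, 0, 0, 17.8, 395, -370, 0, 1, 0, 0, 17.8, 395, -370, 0, 1, 0, 0, 17.8, 395, -370, 0, 1, 0, 0, 17.8, 395, -370, 0, 1, 0, 0, 17.8, 395, -370, 0, 1, 0, 0, 17.8, 395, -370, -40, 1, 0, 0, 17.8, 395, -370, -80, 1, 0, 0, 17.8, 395, -370, -90, 1, 0, 0, 17.8, 395, -370, -90, 1, 0, 0, 17.8, 395, -370, -90, 1]
}}

```text
clock: 1.7
position: [0.5712, 0.1782, 0.1537]
ee_rot: [0.001, -0.001, 1.0, 0.0]
contact_force: [0.4, -0.2, 0.3]
width: 0.0851
gripper_force: 0.0
```

Run:
```python
from h import *
im,c=grab("wrist"); s=manip.get_state(); print(s["clock"],s["position"],s["ee_rot"])
cv2.imwrite("pics/w1.png",im)
hsv=cv2.cvtColor(im,cv2.COLOR_BGR2HSV)
for z in(0,.012,.024): print(z,proj(c,[.570,.178,z]))
u,v=proj(c,[.570,.178,.024]).astype(int)
print(hsv[max(0,v-40):v+41:8,u-40:u+41:8].tolist())
```

```text
1.75 [0.57161232 0.17829819 0.15439445] [ 1.89019317e-03 -7.50897426e-04  9.99997848e-01  4.08717921e-04]
0 [254.05067036 180.60374988]
0.012 [254.04621782 183.58682167]
0.024 [254.04138731 186.82311763]
[[[19, 93, 151], [19, 93, 151], [19, 92, 150], [19, 93, 150], [19, 92, 150], [19, 94, 149], [19, 94, 149], [19, 93, 148], [19, 92, 149], [19, 94, 147], [19, 94, 147]], [[20, 94, 149], [19, 94, 149], [19, 91, 148], [19, 91, 146], [19, 91, 145], [19, 93, 145], [19, 91, 145], [19, 95, 143], [19, 92, 144], [19, 91, 143], [19, 93, 142]], [[20, 95, 156], [19, 93, 156], [19, 95, 156], [20, 93, 153], [19, 93, 154], [19, 91, 151], [19, 93, 151], [19, 94, 149], [19, 93, 148], [19, 93, 148], [19, 93, 146]], [[19, 93, 145], [19, 94, 144], [19, 92, 144], [19, 90, 141], [18, 90, 111], [19, 97, 123], [19, 95, 131], [19, 92, 139], [19, 91, 140], [19, 94, 138], [19, 94, 138]], [[19, 93, 146], [19, 93, 146], [19, 89, 109], [19, 89, 100], [16, 108, 83], [14, 144, 122], [14, 144, 113], [18, 98, 117], [19, 92, 139], [19, 94, 139], [19, 91, 140]], [[19, 92, 150], [19, 93, 151], [20, 90, 102], [19, 93, 102
[... 247 characters left out ...]
, [19, 90, 144], [19, 93, 145]], [[19, 93, 145], [19, 93, 143], [20, 93, 143], [19, 96, 144], [19, 94, 144], [19, 92, 144], [19, 94, 144], [19, 93, 143], [19, 93, 143], [19, 93, 143], [19, 94, 144]], [[19, 93, 148], [19, 91, 148], [19, 93, 148], [19, 94, 147], [19, 93, 146], [19, 92, 147], [19, 94, 147], [19, 93, 148], [19, 93, 156], [19, 93, 157], [19, 92, 158]], [[19, 93, 156], [19, 93, 157], [19, 94, 158], [19, 94, 158], [19, 95, 158], [19, 93, 159], [19, 95, 159], [19, 95, 159], [19, 94, 160], [19, 95, 159], [19, 94, 160]], [[19, 93, 156], [19, 93, 156], [19, 94, 155], [20, 94, 157], [19, 93, 156], [19, 94, 155], [19, 93, 156], [19, 92, 141], [20, 95, 156], [19, 93, 156], [19, 92, 155]]]
```

View pics/w1.png

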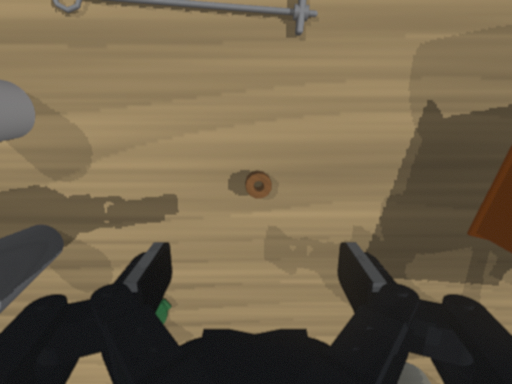

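The wrist view shows the ring stack at (258,184) between the open fingers, with the skewer at the top and the house on the right.

Run:
```python
from h import *
im,c=grab("wrist"); s=manip.get_state(); print(s["position"])
hsv=cv2.cvtColor(im,cv2.COLOR_BGR2HSV)
m=((hsv[...,0]<18)&(hsv[...,1]>110)).astype(np.uint8)[140:230,200:320]*255
k,_=cv2.findContours(m,cv2.RETR_EXTERNAL,cv2.CHAIN_APPROX_NONE); k=max(k,key=cv2.contourArea)
b=cv2.boundingRect(k);r=cv2.minEnclosingCircle(k);print(b[0]+200,b[1]+140,b[2:],r[0][0]+200,r[0][1]+140,r[1])
print(plane(c,r[0][0]+200,r[0][1]+140,.022))
```

```text
[0.57165852 0.17831328 0.15462542]
245 171 (27, 27) 257.9560432434082 183.42033004760742 13.918525695800781
[0.56791078 0.1819169  0.022     ]
```

Emit:
{"op": "jog_arm", "data": {
  "deltas": [0, 0, 0, -4, 3.5, -30, 0.55, 0, 0, 0, -4, 3.5, -65, 0.55, 0, 0, 0, -4, 3.5, -100, 0.55, 0, 0, 0, -4, 3.5, -115, 0.55, 0, 0, 0, -4, 3.5, -125, 0.55, 0, 0, 0, -4, 3.5, -127, 0.55, 0, 0, 0, -4, 3.5, -127, 0.55, 0, 0, 0, -4, 3.5, -127, 0.55],
  "grip_force": 25
}}

```text
clock: 2.6
position: [0.5675, 0.1815, 0.0268]
ee_rot: [0.001, -0.001, 1.0, 0.0]
contact_force: [-0.1, -1.2, 0.1]
width: 0.047
gripper_force: 0.0
```

Run:
```python
from h import *
im,c=grab("wrist"); s=manip.get_state(); print(s["position"],s["contact_force"],s["width"])
cv2.imwrite("pics/w2.png",im)
```

```text
[0.56736801 0.18140752 0.02674765] [-0.42951101  0.01998269 -0.46504681] 0.046861083486841905
```

View pics/w2.png

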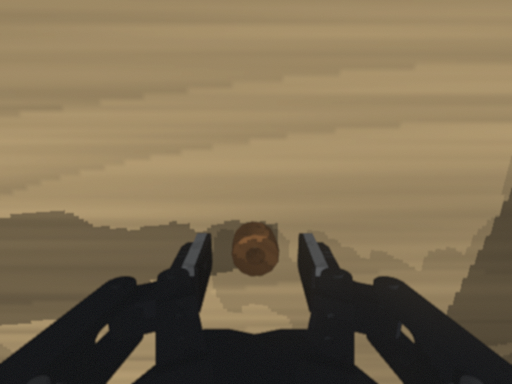

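The ring stack (255,250) is centred between the pads. I'll lower 5 mm, close and lift.

Emit:
{"op": "jog_arm", "data": {
  "deltas": [0, 0, 0, 0, 0, -3, 0.5, 0, 0, 0, 0, 0, -4.5, 0, 0, 0, 0, 0, 0, -4.5, 0, 0, 0, 0, 0, 0, -4.5, 0, 0, 0, 0, 0, 0, -4.5, 0, 0, 0, 0, 0, 0, -4.5, 0, 0, 0, 0, 0, 0, -4.5, 0, 0, 0, 0, 0, 0, -4.5, 0, 0, 0, 0, 0, 0, 10, 0, 0, 0, 0, 0, 0, 40, 0, 0, 0, 0, 0, 0, 85, 0, 0, 0, 0, 0, 0, 130, 0, 0, 0, 0, 0, 0, 130, 0, 0, 0, 0, 0, 0, 130, 0],
  "grip_force": 25
}}

```text
clock: 4.05
position: [0.5667, 0.1813, 0.1563]
ee_rot: [0.001, -0.0, 1.0, 0.0]
contact_force: [-0.4, -0.8, -0.3]
width: 0.0245
gripper_force: 24.6
```

Run:
```python
from h import *
im,c=grab("wrist"); s=manip.get_state(); print(s["position"],s["width"],s["gripper_force"])
cv2.imwrite("pics/w3.png",im[100:340,120:400])
print(proj(c,s["position"]))
```

```text
[0.56563202 0.18104768 0.15467758] 0.024926561663894568 24.616467654705048
[253.77363351 252.97569775]
```

View pics/w3.png

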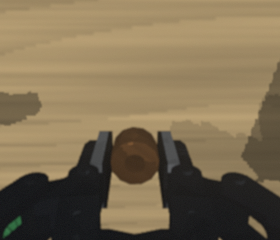

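No ring is left at its old place (crop (138,84)), and the held object (135,155) is too tall, so both rings were picked. I'll set them back and regrip about 5 mm higher.

Emit:
{"op": "jog_arm", "data": {
  "deltas": [0, 0, 0, 0, 0, -45, 0, 0, 0, 0, 0, 0, -90, 0, 0, 0, 0, 0, 0, -118, 0, 0, 0, 0, 0, 0, -128, 0, 0, 0, 0, 0, 0, -132, 0, 0, 0, 0, 0, 0, -134, 0, 0, 0, 0, 0, 0, -134.5, 0, 0, 0, 0, 0, 0, -134.5, 0, 0, 0, 0, 0, 0, -134.5, 0.45, 0, 0, 0, 0, 0, -134.5, 0.45, 0, 0, 0, 0, 0, -134.5, 0.45, 0, 0, 0, 0, 0, -129.5, 0.45, 0, 0, 0, 0, 0, -129.5, 0.45, 0, 0, 0, 0, 0, -129.5, 0, 0, 0, 0, 0, 0, -129.5, 0, 0, 0, 0, 0, 0, -129.5, 0, 0, 0, 0, 0, 0, -129.5, 0, 0, 0, 0, 0, 0, -129.5, 0],
  "grip_force": 25
}}

```text
clock: 5.9
position: [0.5666, 0.1812, 0.0263]
ee_rot: [0.0, -0.0, 1.0, 0.0]
contact_force: [0.2, -0.2, 5.3]
width: 0.0239
gripper_force: 24.6
```

Emit:
{"op": "jog_arm", "data": {
  "deltas": [0, 0, 0, 0, 0, 0, 0, 0, 0, 0, 0, 0, 8, 0, 0, 0, 0, 0, 0, 40, 0, 0, 0, 0, 0, 0, 85, 0, 0, 0, 0, 0, 0, 128, 0, 0, 0, 0, 0, 0, 128, 0, 0, 0, 0, 0, 0, 128, 0]
}}

```text
clock: 6.6
position: [0.5667, 0.1813, 0.1551]
ee_rot: [0.001, -0.0, 1.0, 0.0]
contact_force: [-1.3, -0.5, -1.0]
width: 0.0242
gripper_force: 24.6
```

Run:
```python
from h import *
im,c=grab("wrist"); s=manip.get_state(); print(s["clock"],s["position"],s["width"],s["gripper_force"])
cv2.imwrite("pics/w4.png",im[100:340,120:400])
hsv=cv2.cvtColor(im,cv2.COLOR_BGR2HSV)
m=((hsv[...,0]<18)&(hsv[...,1]>110)).astype(np.uint8)[140:330,200:320]*255
k,_=cv2.findContours(m,cv2.RETR_EXTERNAL,cv2.CHAIN_APPROX_NONE)
for q in k:
    b=cv2.boundingRect(q)
    if cv2.contourArea(q)>60: 
        u,v=b[0]+200+b[2]/2,b[1]+140+b[3]/2; print(u,v,b[2:],plane(c,u,v,.012))
```

```text
6.65 [0.56565741 0.18103991 0.15348731] 0.023665899809596914 24.616273809224367
255.0 255.5 (46, 49) [0.64635285 0.1821293  0.012     ]
255.0 188.5 (26, 25) [0.57098222 0.18206946 0.012     ]
```

View pics/w4.png

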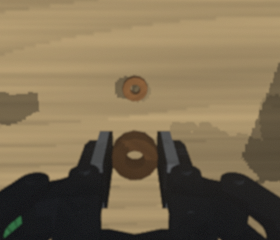

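Ring_a stayed at crop (134,88) and one ring is held at (135,155). Next, over the cup.

Emit:
{"op": "jog_arm", "data": {
  "deltas": [0, 0, 0, -10, -40, 0, 0, 0, 0, 0, -22, -85, 0, 0, 0, 0, 0, -36, -130, 0, 0, 0, 0, 0, -50, -175, 0, 0, 0, 0, 0, -60, -215, 0, 0, 0, 0, 0, -67, -243, 0, 0, 0, 0, 0, -67, -243, 0, 0, 0, 0, 0, -67, -243, 0, 0, 0, 0, 0, -67, -243, 0, 0]
}}

```text
clock: 7.55
position: [0.4989, -0.0609, 0.1528]
ee_rot: [-0.001, -0.001, 1.0, 0.001]
contact_force: [-0.8, 0.2, 0.7]
width: 0.024
gripper_force: 24.7
```

Run:
```python
from h import *
im,c=grab("wrist"); s=manip.get_state(); print(s["position"],s["width"])
cv2.imwrite("pics/w5.png",im); print(proj(c,[.499,-.062,.104]),proj(c,s["position"]))
```

```text
[ 0.49911637 -0.06075573  0.15306619] 0.02427669109858312
[252.60289228 220.81497311] [254.57968623 256.99009377]
```

View pics/w5.png

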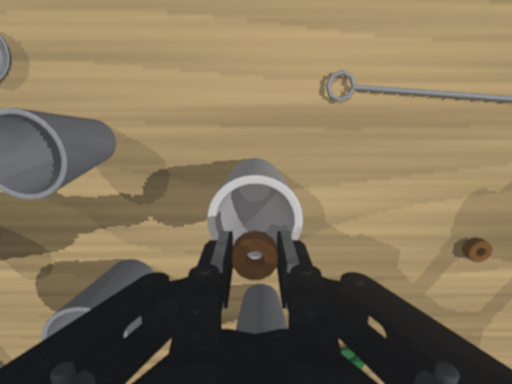

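The cup rim spans columns 208–302 with its top at row 176, and the held ring is at (255,255). Tumbler t2's rim is at (28,153).

```bash
cat >> h.py <<'E'
def circ(c,pix,z,R=None):
    P=np.array([plane(c,u,v,z)[:2] for u,v in pix])
    from scipy.optimize import least_squares
    f=lambda p: np.hypot(*(P-p[:2]).T)-(R or p[2])
    r=least_squares(f,[*P.mean(0),.03],loss="soft_l1",f_scale=.001); return np.round(r.x*1000,1),np.round(np.abs(r.fun).mean()*1000,2)
E
python3 - <<'E'
from h import *
s=manip.get_state(); im,c=grab("wrist")
hsv=cv2.cvtColor(im,cv2.COLOR_BGR2HSV)
m=((hsv[...,1]<40)&(hsv[...,2]>195)).astype(np.uint8); m[:150]=0;m[260:]=0;m[:,:195]=0;m[:,315:]=0
pix=[]
for v in range(178,235,2):
    x=np.flatnonzero(m[v])
    if len(x): pix+=[(x[0],v),(x[-1],v)]
for u in range(225,290,4):
    y=np.flatnonzero(m[:,u])
    if len(y): pix.append((u,y[0]))
print(len(pix),min(p[0] for p in pix),max(p[0] for p in pix),min(p[1] for p in pix))
print(circ(c,pix,.104),circ(c,pix,.104,.033))
E
```

```text
65 212 300 176
(array([497.6, -59.3,  29.7]), np.float64(0.38)) (array([501.6, -60.6,  30. ]), np.float64(1.18))
```

Emit:
{"op": "jog_arm", "data": {
  "deltas": [0, 0, 0, 0, 0, -12, 0, 0, 0, 0, 0, 0, -25, 0, 0, 0, 0, 0, 0, -31, 0, 0, 0, 0, 0, 0, -31, 0, 0, 0, 0, 0, 0, -31, 0, 0, 0, 0, 0, 0, -31, 0.6, 0, 0, 0, 0, 0, -31, 0.6, 0, 0, 0, 0, 0, -31, 0.6, 0, 0, 0, 0, 0, -31, 1, 0, 0, 0, 0, 0, 0, 1, 0, 0, 0, -10, 0, 40, 1, 0, 0, 0, -20, 0, 40, 1, 0, 0, 0, -20, 0, 40, 1, 0, 0, 0, -20, 0, 40, 1]
}}

```text
clock: 9.05
position: [0.4787, -0.0617, 0.1931]
ee_rot: [-0.0, -0.0, 1.0, 0.0]
contact_force: [-1.0, 0.1, 0.5]
width: 0.0853
gripper_force: 0.0
```

Run:
```python
from h import *
s=manip.get_state();im,c=grab("wrist");print(s["clock"],s["position"],s["contact_force"])
cv2.imwrite("pics/w6.png",im); print(proj(c,[.499,-.06,.104]),proj(c,[.457,-.218,.095]))
```

```text
9.05 [ 0.47865533 -0.06168947  0.19311717] [-0.95573573  0.06825608  0.49891305]
[256.22632673 224.94402503] [ 65.12884341 173.69249923]
```

View pics/w6.png

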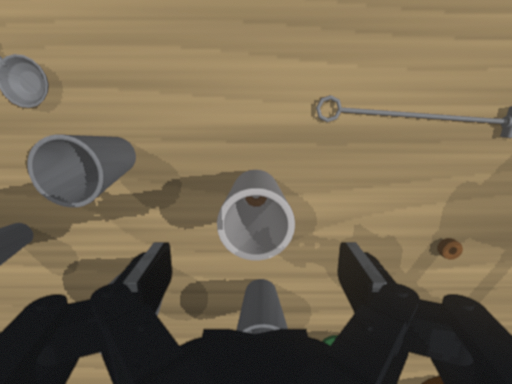

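The ring is in the cup (256,200). The rim ellipse spans u 218–294 and v 188–258; t2's rim spans u 29–102 and v 136–206.

Run:
```python
from h import *
s=manip.get_state();im,c=grab("wrist")
hsv=cv2.cvtColor(im,cv2.COLOR_BGR2HSV)
def edge(cu,cv_,lo,hi,angs,z,R):
    g=cv2.GaussianBlur(im,(3,3),0).astype(float); pix=[]
    for a in np.radians(angs):
        r=np.arange(lo,hi,.25); uu=cu+r*np.cos(a); vv=cv_+r*np.sin(a)
        p=cv2.remap(g.astype(np.float32),uu.astype(np.float32)[None],vv.astype(np.float32)[None],cv2.INTER_LINEAR)[0]
        d=np.abs(p[4:]-p[:-4]).sum(1); i=d.argmax()+2; pix.append((uu[i],vv[i]))
    return circ(c,pix,z),circ(c,pix,z,R)
print("cup out",edge(256,223.5,33,44,list(range(-20,201,8)),.104,.033))
print("t2",edge(65,172,31,43,list(range(60,300,8)),.095,.031))
```

```text
cup out ((array([500.4, -59.8,  31.6]), np.float64(0.61)), (array([498.8, -60.3,  30. ]), np.float64(0.78)))
t2 ((array([ 456.9, -219.1,   28.3]), np.float64(1.07)), (array([ 457.7, -215.1,   30. ]), np.float64(1.93)))
```

Emit:
{"op": "jog_arm", "data": {
  "deltas": [0, 0, 0, -5, -40, 0, 1, 0, 0, 0, -11, -85, 0, 1, 0, 0, 0, -17, -130, 0, 1, 0, 0, 0, -22, -156, 0, 1, 0, 0, 0, -22, -156, 0, 1, 0, 0, 0, -22, -156, 0, 1, 0, 0, 0, -22, -156, 0, 1]
}}

```text
clock: 9.85
position: [0.4572, -0.2167, 0.1931]
ee_rot: [-0.001, -0.001, 1.0, 0.001]
contact_force: [-0.4, -0.2, 0.3]
width: 0.0856
gripper_force: 0.0
```

```bash
cat >> h.py <<'E'
def edge(im,c,cu,cv_,lo,hi,angs,z,R):
    g=cv2.GaussianBlur(im,(3,3),0).astype(np.float32); pix=[]
    for a in np.radians(angs):
        r=np.arange(lo,hi,.25,dtype=np.float32); uu=cu+r*np.float32(np.cos(a)); vv=cv_+r*np.float32(np.sin(a))
        p=cv2.remap(g,uu[None],vv[None],cv2.INTER_LINEAR)[0]
        d=np.abs(p[4:]-p[:-4]).sum(1); i=d.argmax()+2; pix.append((float(uu[i]),float(vv[i])))
    return circ(c,pix,z),circ(c,pix,z,R),np.round([np.min(pix,0),np.max(pix,0)])
E
python3 - <<'E'
from h import *
s=manip.get_state();im,c=grab("wrist");print(s["clock"],s["position"])
cv2.imwrite("pics/w7.png",im); u,v=proj(c,[.457,-.218,.095]);print(u,v)
print(edge(im,c,u,v,27,43,list(range(-20,201,8)),.095,.031))
E
```

```text
9.85 [ 0.45721394 -0.21668662  0.19312751]
252.5523165339379 198.34946110721552Traceback (most recent call last):
  File "<stdin>", line 4, in <module>
  File "h.py", line 21, in edge
    p=cv2.remap(g,uu[None],vv[None],cv2.INTER_LINEAR)[0]
      ~~~~~~~~~^^^^^^^^^^^^^^^^^^^^^^^^^^^^^^^^^^^^^^
cv2.error: OpenCV(4.12.0) /io/opencv/modules/imgproc/src/imgwarp.cpp:1821: error: (-215:Assertion failed) ((map1.type() == CV_32FC2 || map1.type() == CV_16SC2) && map2.empty()) || (map1.type() == CV_32FC1 && map2.type() == CV_32FC1) in function 'remap'
```

View pics/w7.png

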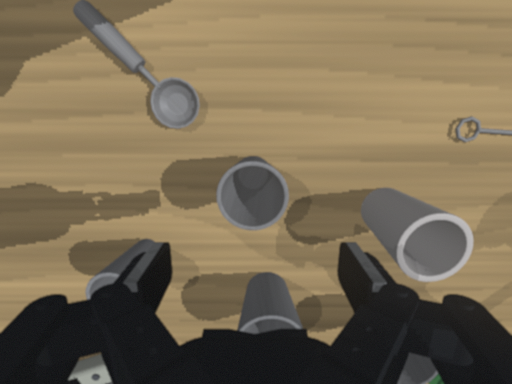

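The t2 rim spans u 217–289 and v ~158–230, with its centre at ~(253,194). The cup rim is at (435,245).

```bash
sed -i 's/uu=cu+r\*np.float32(np.cos(a)); vv=cv_+r\*np.float32(np.sin(a))/uu=np.float32(cu+r*np.cos(a)); vv=np.float32(cv_+r*np.sin(a))/' h.py
python3 - <<'E'
from h import *
im=cv2.imread("pics/w7.png");c=imaging.calibration("wrist")
for a in ([*range(-20,201,8)],[*range(0,181,8)],[*range(0,360,8)]): print(edge(im,c,253,195,29,42,a,.095,.031))
print("cup",edge(im,c,435,246,29,44,range(-60,140,8),.104,.033))
E
```

```text
((array([ 453.8, -219.3,   28.6]), np.float64(0.64)), (array([ 450.8, -219.1,   30. ]), np.float64(1.3)), array([[216., 185.],
       [284., 226.]]))
((array([ 455.1, -218.2,   27.3]), np.float64(0.3)), (array([ 450.6, -218.5,   30. ]), np.float64(1.17)), array([[217., 195.],
       [284., 226.]]))
((array([ 454.3, -219.3,   28. ]), np.float64(0.98)), (array([ 454.6, -221.1,   30. ]), np.float64(3.02)), array([[217., 161.],
       [284., 226.]]))
cup ((array([500.5, -59.7,  26.7]), np.float64(1.32)), (array([500.1, -66.9,  30. ]), np.float64(2.99)), array([[413., 220.],
       [466., 279.]]))
```

Emit:
{"op": "jog_arm", "data": {
  "deltas": [0, 0, 0, -2, -1.5, -30, 1, 0, 0, 0, -2, -1.5, -60, 1, 0, 0, 0, -2, -1.5, -90, 1, 0, 0, 0, -2, -1.5, -106, 1, 0, 0, 0, -2, -1.5, -113, 1, 0, 0, 0, -2, -1.5, -113, 1, 0, 0, 0, -2, -1.5, -113, 0.6, 0, 0, 0, -2, -1.5, -113, 0.6, 0, 0, 0, -2, -1.5, -113, 0.6, 0, 0, 0, -2, -1.5, -113, 0.6, 0, 0, 0, -2, -1.5, -113, 0.6, 0, 0, 0, -2, -1.5, -113, 0.6],
  "grip_force": 40
}}

```text
clock: 11.1
position: [0.4563, -0.2197, 0.0825]
ee_rot: [0.001, -0.0, 1.0, -0.001]
contact_force: [-1.2, 0.3, 6.2]
width: 0.0599
gripper_force: 42.6
```

Emit:
{"op": "jog_arm", "data": {
  "deltas": [0, 0, 0, 0, 0, 5, 0.5, 0, 0, 0, 0, 0, 25, 0.5, 0, 0, 0, 0, 0, 60, 0.5, 0, 0, 0, 0, 0, 95, 0.5, 0, 0, 0, 0, 0, 120, 0.5, 0, 0, 0, 0, 0, 125, 0.5, 0, 0, 0, 0, 0, 125, 0.5, 0, 0, 0, 0, 0, 125, 0.5, 0, 0, 0, 0, 0, 125, 0.5]
}}

```text
clock: 12.0
position: [0.4543, -0.2187, 0.2041]
ee_rot: [-0.002, -0.0, 1.0, 0.001]
contact_force: [-0.9, 0.6, -1.1]
width: 0.0591
gripper_force: 43.6
```

Run:
```python
from h import *
s=manip.get_state();im,c=grab("wrist");print(s["clock"],s["position"],s["contact_force"],s["width"],s["gripper_force"],s["ee_rot"])
cv2.imwrite("pics/w8.png",im)
p=s["position"]; 
for dz in (.0125,): 
  u,v=proj(c,p+[0,0,dz]);print(u,v)
  for lo,hi in((35,75),(45,90)): print(edge(im,c,u,v,lo,hi,range(190,351,8),p[2]+dz,.031))
```

```text
12.0 [ 0.45433872 -0.21874657  0.2040774 ] [-0.88512452  0.59114627 -1.10592883] 0.059137725820155244 43.58966041181702 [-1.51041306e-03 -3.98370447e-04  9.99998251e-01  1.02856056e-03]
254.29453180753902 269.483806733026
((array([ 454.4, -218.7,   30.9]), np.float64(1.44)), (array([ 454.5, -218.8,   30. ]), np.float64(1.45)), array([[183., 207.],
       [318., 258.]]))
((array([ 454.4, -218.7,   30.9]), np.float64(1.44)), (array([ 454.5, -218.8,   30. ]), np.float64(1.45)), array([[183., 207.],
       [318., 258.]]))
```

View pics/w8.png

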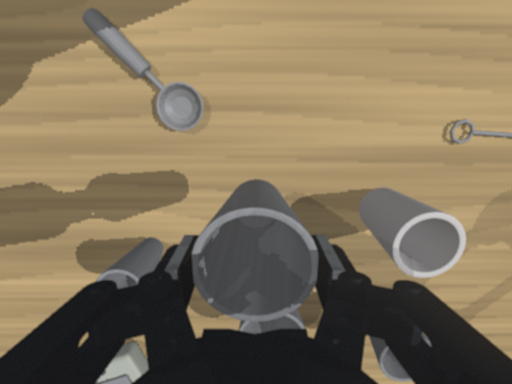

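The tumbler is held upright, rim u 194–317 and v 207–322, with the foot's edge at (256,180). The cup rim spans u 392–466 and v 211–277.

Run:
```python
from h import *
im=cv2.imread("pics/w8.png");c=imaging.calibration("wrist");p=manip.get_state()["position"]
print("foot edge expected",proj(c,p+[-.0205,0,-.0825]),"rim",proj(c,p+[-.031,0,.0125]),proj(c,p+[.031,0,.0125]))
for lo,hi in((24,36),(30,46)): print("cup",edge(im,c,429,245,lo,hi,range(-60,200,8),.104,.033))
q=[plane(c,*x,.104)[:2]*1000 for x in((392,240),(466,240),(428,211),(430,277))]; print(np.round(q,1).tolist())
```

```text
foot edge expected [254.05801001 179.70788166] rim [254.28312483 207.90345545] [254.28273163 323.41405336]
cup ((array([499.3, -61.3,  27.1]), np.float64(0.55)), (array([493.3, -64.1,  30. ]), np.float64(3.33)), array([[394., 219.],
       [460., 272.]]))
cup ((array([503.8, -62.4,  31.1]), np.float64(2.23)), (array([504.2, -63.1,  30. ]), np.float64(2.72)), array([[392., 219.],
       [464., 289.]]))
[[494.0, -95.1], [494.1, -28.6], [466.4, -67.6], [532.1, -54.2]]
```

Emit:
{"op": "jog_arm", "data": {
  "deltas": [0, 0, 0, 4, 15, 5, 0.5, 0, 0, 0, 13, 45, 10, 0.5, 0, 0, 0, 23, 80, 10, 0.5, 0, 0, 0, 33, 115, 10, 0.5, 0, 0, 0, 41, 145, 10, 0.5, 0, 0, 0, 45, 158, 10, 0.5, 0, 0, 0, 45, 158, 10, 0.5, 0, 0, 0, 45, 158, 5, 0.5, 0, 0, 0, 45, 158, 0, 0.5, 0, 0, 0, 45, 158, 0, 0.5, 0, 0, 0, 45, 158, 0, 0.5]
}}

```text
clock: 13.15
position: [0.5, -0.0622, 0.2054]
ee_rot: [-0.0, 0.0, 1.0, 0.0]
contact_force: [0.1, -0.2, -0.8]
width: 0.0597
gripper_force: 43.6
```

Run:
```python
from h import *
for i in range(4):
    s=manip.get_state();im,c=grab("wrist");print(s["clock"],s["position"],s["contact_force"],s["width"])
cv2.imwrite("pics/w9.png",im)
im,c=grab("top");cv2.imwrite("pics/t1.png",im)
im,c=grab("side");cv2.imwrite("pics/s1.png",im)
```

```text
13.15 [ 0.49995559 -0.06222159  0.20544768] [ 0.06917128 -0.22128773 -0.79667601] 0.05966947575820538
13.2 [ 0.50017144 -0.06214538  0.20570197] [-0.12126047  0.45990688 -1.29166892] 0.0592291667532672
13.25 [ 0.50028859 -0.06202576  0.20584184] [-0.1188319  -0.06474803 -1.03676911] 0.05973340608044264
13.3 [ 0.50036352 -0.0618744   0.20593338] [-0.41285341  0.10749935 -0.68893209] 0.059726717180858264
```

Emit:
{"op": "jog_arm", "data": {
  "deltas": [0, 0, 0, -0.5, 0.7, -5, 0.5, 0, 0, 0, -0.5, 0.7, -12, 0.5, 0, 0, 0, -0.5, 0.7, -20, 0.5, 0, 0, 0, -0.5, 0.7, -28, 0.5, 0, 0, 0, -0.5, 0.7, -36, 0.5, 0, 0, 0, -0.5, 0.7, -44, 0.5, 0, 0, 0, -0.5, 0.7, -51, 0.5, 0, 0, 0, -0.5, 0.7, -56, 0.5, 0, 0, 0, -0.5, 0.7, -59, 0.5, 0, 0, 0, -0.5, 0.7, -61, 0.5, 0, 0, 0, -0.5, 0.7, -62, 0.5, 0, 0, 0, -0.5, 0.7, -62, 0.5]
}}

```text
clock: 14.65
position: [0.4999, -0.0607, 0.1439]
ee_rot: [0.0, -0.0, 1.0, -0.0]
contact_force: [0.2, -0.0, -1.5]
width: 0.0596
gripper_force: 43.7
```

Emit:
{"op": "jog_arm", "data": {
  "deltas": [0, 0, 0, 0, 0, -1.5, 0.5, 0, 0, 0, 0, 0, -3, 0.5, 0, 0, 0, 0, 0, -4.5, 0.5, 0, 0, 0, 0, 0, -6, 0.5, 0, 0, 0, 0, 0, -7.5, 0.5, 0, 0, 0, 0, 0, -9, 0.5, 0, 0, 0, 0, 0, -10, 0.5, 0, 0, 0, 0, 0, -11, 0.5, 0, 0, 0, 0, 0, -11, 0.5]
}}

```text
clock: 15.55
position: [0.5, -0.061, 0.1329]
ee_rot: [0.0, -0.001, 1.0, -0.0]
contact_force: [0.3, -2.4, -0.3]
width: 0.0594
gripper_force: 43.7
```

Emit:
{"op": "jog_arm", "data": {
  "deltas": [0, 0, 0, 0, 0, -0.5, 0.5, 0, 0, 0, 0, 0, -1, 0.5, 0, 0, 0, 0, 0, -1.5, 0.5, 0, 0, 0, 0, 0, -1.5, 0.5]
}}

```text
clock: 15.95
position: [0.5002, -0.0611, 0.1317]
ee_rot: [0.0, -0.001, 1.0, -0.0]
contact_force: [0.1, -4.1, 3.4]
width: 0.0597
gripper_force: 44.0
```

Emit:
{"op": "jog_arm", "data": {
  "deltas": [0, 0, 0, 0, -0.4, 0.5, 0.5, 0, 0, 0, 0, -0.8, 0.5, 0.5, 0, 0, 0, 0, -0.8, 0.5, 0.5]
}}

```text
clock: 16.25
position: [0.5, -0.0613, 0.1318]
ee_rot: [0.0, -0.0, 1.0, 0.0]
contact_force: [0.5, -3.0, 1.6]
width: 0.0596
gripper_force: 43.9
```

Emit:
{"op": "jog_arm", "data": {
  "deltas": [0, 0, 0, 0, -0.6, 0, 0.5, 0, 0, 0, 0, -1.2, 0, 0.5, 0, 0, 0, 0, -1.2, -0.5, 0.5, 0, 0, 0, 0, -1.2, -1, 0.5, 0, 0, 0, 0, -1.2, -1, 0.5]
}}

```text
clock: 16.75
position: [0.4998, -0.0622, 0.1309]
ee_rot: [-0.0, -0.0, 1.0, 0.0]
contact_force: [0.8, 1.1, 2.4]
width: 0.0595
gripper_force: 44.0
```

Emit:
{"op": "jog_arm", "data": {
  "deltas": [0, 0, 0, 0, 0.2, -0.4, 0.5, 0, 0, 0, 0, 0.2, -0.8, 0.5, 0, 0, 0, 0, 0.2, -0.8, 0.5]
}}

```text
clock: 17.05
position: [0.5001, -0.0623, 0.1305]
ee_rot: [0.0, -0.0, 1.0, 0.0]
contact_force: [-0.2, 1.4, 5.5]
width: 0.0598
gripper_force: 44.2
```

Emit:
{"op": "jog_arm", "data": {
  "deltas": [0, 0, 0, 0, 0, 0.4, 0.5, 0, 0, 0, 0, 0, 0.4, 0.8, 0, 0, 0, 0, 0, 0.4, 1, 0, 0, 0, 0, 0, 0.4, 1, 0, 0, 0, 0, 0, 0.4, 1, 0, 0, 0, 0, 0, 8, 1, 0, 0, 0, 0, 0, 30, 1, 0, 0, 0, -5, 0, 60, 1, 0, 0, 0, -20, 0, 80, 1, 0, 0, 0, -20, 0, 80, 1, 0, 0, 0, -20, 0, 80, 1, 0, 0, 0, -20, 0, 80, 1]
}}

```text
clock: 18.25
position: [0.4796, -0.0623, 0.2092]
ee_rot: [-0.001, -0.0, 1.0, 0.0]
contact_force: [-0.6, -0.1, -0.2]
width: 0.0857
gripper_force: 0.0
```

Run:
```python
from h import *
s=manip.get_state();im,c=grab("wrist");print(s["clock"],s["position"],s["contact_force"])
cv2.imwrite("pics/w10.png",im)
u,v=proj(c,[.5,-.061,.142]);print(u,v)
for z in (.142,):
  for a in (range(0,181,8),range(0,360,8)): print(edge(im,c,u,v,30,52,a,z,.031))
im,c=grab("side");cv2.imwrite("pics/s2.png",im)
print(proj(c,[.5,-.061,.142]),proj(c,[.5,-.061,.104]),proj(c,[.5,-.061,0]))
g=cv2.cvtColor(im,cv2.COLOR_BGR2GRAY);u=int(proj(c,[.5,-.061,.1])[0]);print(g[170:235:2,u-24:u+25:3])
```

```text
18.25 [ 0.47961639 -0.06233058  0.20921609] [-0.59581329 -0.07093616 -0.15810083]
255.96530202719435 236.25547962883235
((array([501.1, -62.8,  28.5]), np.float64(1.64)), (array([497.2, -63.3,  30. ]), np.float64(2.0)), array([[217., 236.],
       [292., 273.]]))
((array([498.3, -62.5,  29.7]), np.float64(2.73)), (array([496.5, -62.5,  30. ]), np.float64(2.88)), array([[217., 189.],
       [292., 273.]]))
[254.25773519 193.78967142] [254.36614793 202.84047366] [254.63995888 225.69949166]
[[136 132 135 141 122  67  19  22  11  62 148 156 151 147 149 146 128]
 [136 129 134 140 140 123  15  24  27  61 144 155 158 152 147 149 129]
 [131 137 132 136 139 134  22  30  35  45 136 148 160 154 149 147 129]
 [142 148 130 134 140 138  34  15  26  27  94 146 160 154 152 145 130]
 [144 152 132 132 136 138  56  20  18  24  68 131 138 154 154 134 129]
 [145 147 145 130 135 139  79  27  17  68  93 131 130 140 131 131 131]
 [146 148 152 149 144 157 101  14  38 142 149 146 142 152 136 135 132]
 [147 142 150 152 149 154  99  30  43 145 148 149 142 148 137 136 130]
 [153 144 143 152 152 151 101  17  37 1
[... 1036 characters left out ...]
144 146 144 142 114 116 119 112 111 103 135 129 133 155 154]
 [142 133 146 146 149 145 114 115 122 114 106 106 129 131 138 151 156]
 [144 137 147 144 148 145 114 118 120 114 108 106 135 137 143 146 151]
 [149 138 142 144 144 146 111 115 112 116 106 111 132 152 142 140 150]
 [151 143 141 145 142 147 111 117 115 118 109 118 140 152 144 140 147]
 [155 140 137 147 143 147 111 118 114 111 104 101 157 149 149 141 146]
 [159 143 137 143 146 146 117 115 117 116 107 106 154 151 148 142 145]
 [159 145 138 142 143 147 131 116 115 115 107 106 119 153 151 144 146]
 [158 147 139 143 145 143 145  98  98 102 113 109 107 127 152 147 143]
 [159 150 141 136 146 140 148 104  96  96 110 113 114 109 154 148 147]]
```

Emit:
{"op": "jog_arm", "data": {
  "deltas": [0, 0, 0, 15, 40, 0, 1, 0, 0, 0, 30, 85, 0, 1, 0, 0, 0, 46, 130, 0, 1, 0, 0, 0, 62, 175, 0, 0.55, 0, 0, 0, 78, 215, -20, 0.55, 0, 0, 0, 88, 244, -50, 0.55, 0, 0, 0, 88, 244, -90, 0.55, 0, 0, 0, 88, 244, -110, 0.55, 0, 0, 0, 88, 244, -110, 0.55, 0, 0, 0, 88, 244, -110, 0.55, 0, 0, 0, 88, 244, -110, 0.55],
  "grip_force": 25
}}

```text
clock: 19.45
position: [0.5691, 0.1816, 0.1013]
ee_rot: [0.001, -0.0, 1.0, 0.0]
contact_force: [0.5, 0.0, 0.4]
width: 0.0467
gripper_force: 0.0
```

Run:
```python
from h import *
s=manip.get_state();im,c=grab("wrist");print(s["clock"],s["position"],s["width"])
hsv=cv2.cvtColor(im,cv2.COLOR_BGR2HSV)
m=((hsv[...,0]<18)&(hsv[...,1]>110)).astype(np.uint8)[100:300,150:360]*255
k,_=cv2.findContours(m,cv2.RETR_EXTERNAL,cv2.CHAIN_APPROX_NONE)
for q in k:
    if cv2.contourArea(q)>100:
        b=cv2.boundingRect(q); u=b[0]+150+(b[2]-1)/2; v=b[1]+100+(b[3]-1)/2; print(u,v,b[2:],plane(c,u,v,.010))
```

```text
19.45 [0.56909209 0.1815887  0.10131718] 0.046685528374295585
254.0 203.0 (31, 31) [0.5710755  0.18141219 0.01      ]
```

Emit:
{"op": "jog_arm", "data": {
  "deltas": [0, 0, 0, 1, 0, -35, 0.55, 0, 0, 0, 1, 0, -65, 0.55, 0, 0, 0, 1, 0, -78, 0.55, 0, 0, 0, 1, 0, -84, 0.55, 0, 0, 0, 1, 0, -84, 0.55, 0, 0, 0, 1, 0, -84, 0, 0, 0, 0, 1, 0, -84, 0, 0, 0, 0, 1, 0, -84, 0, 0, 0, 0, 1, 0, -84, 0, 0, 0, 0, 1, 0, -84, 0, 0, 0, 0, 1, 0, -84, 0, 0, 0, 0, 1, 0, -70, 0, 0, 0, 0, 1, 0, -30, 0, 0, 0, 0, 1, 0, 15, 0, 0, 0, 0, 1, 0, 60, 0, 0, 0, 0, 1, 0, 95, 0, 0, 0, 0, 1, 0, 95, 0]
}}

```text
clock: 21.2
position: [0.5721, 0.1823, 0.2014]
ee_rot: [0.006, -0.001, 1.0, 0.001]
contact_force: [0.9, 0.1, -0.5]
width: 0.0239
gripper_force: 24.6
```

Run:
```python
from h import *
s=manip.get_state();im,c=grab("wrist");print(s["clock"],s["position"],s["width"],s["gripper_force"],proj(c,s["position"]))
hsv=cv2.cvtColor(im,cv2.COLOR_BGR2HSV)
m=((hsv[...,0]<18)&(hsv[...,1]>110)).astype(np.uint8)[100:330,150:360]*255
k,_=cv2.findContours(m,cv2.RETR_EXTERNAL,cv2.CHAIN_APPROX_NONE)
for q in k:
    if cv2.contourArea(q)>100: print(np.array(cv2.boundingRect(q))+[150,100,0,0])
```

```text
21.2 [0.57209617 0.18231365 0.20144241] 0.023875230938263024 24.607293382287025 [254.25921495 256.3332599 ]
[254 316  35  14]
[232 226  46  47]
```

Emit:
{"op": "jog_arm", "data": {
  "deltas": [0, 0, 0, -10, -40, 0, 0, 0, 0, 0, -24, -85, 0, 0, 0, 0, 0, -38, -130, 0, 0, 0, 0, 0, -52, -175, 0, 0, 0, 0, 0, -64, -218, 0, 0, 0, 0, 0, -71, -244, 0, 0, 0, 0, 0, -71, -244, 0, 0, 0, 0, 0, -71, -244, 0, 0, 0, 0, 0, -71, -244, -10, 0, 0, 0, 0, -71, -244, -25, 0, 0, 0, 0, -71, -244, -35, 0, 0, 0, 0, -71, -244, -35, 0, 0, 0, 0, -71, -244, -35, 0]
}}

```text
clock: 22.55
position: [0.4979, -0.0618, 0.1596]
ee_rot: [-0.0, -0.001, 1.0, 0.0]
contact_force: [-0.4, -1.0, -0.5]
width: 0.0242
gripper_force: 24.7
```

Emit:
{"op": "jog_arm", "data": {
  "deltas": [0, 0, 0, 0, 0, 0, 0.6, 0, 0, 0, 0, 0, 0, 0.6, 0, 0, 0, 0, 0, 0, 0.6, 0, 0, 0, 0, 0, 0, 1, 0, 0, 0, 0, 0, 20, 1, 0, 0, 0, -10, 0, 50, 1, 0, 0, 0, -20, 0, 70, 1, 0, 0, 0, -20, 0, 70, 1, 0, 0, 0, -20, 0, 70, 1]
}}

```text
clock: 23.45
position: [0.4779, -0.0625, 0.2302]
ee_rot: [0.001, -0.0, 1.0, -0.0]
contact_force: [0.6, -0.4, -0.1]
width: 0.0852
gripper_force: 0.0
```

Run:
```python
from h import *
s=manip.get_state();im,c=grab("wrist");print(s["clock"],s["position"],s["contact_force"])
cv2.imwrite("pics/w11.png",im)
hsv=cv2.cvtColor(im,cv2.COLOR_BGR2HSV)
m=((hsv[...,0]<18)&(hsv[...,1]>90)).astype(np.uint8)*255
k,_=cv2.findContours(m,cv2.RETR_EXTERNAL,cv2.CHAIN_APPROX_NONE)
for q in k:
    if cv2.contourArea(q)>40: print(cv2.boundingRect(q))
print("expected floor of tumbler",proj(c,[.4995,-.062,.053]),"rim L/R",proj(c,[.4995,-.093,.142]),proj(c,[.4995,-.031,.142]))
u,v=proj(c,[.4995,-.062,.142]);print(u,v)
for lo,hi in((26,40),(33,46)): print(edge(im,c,u,v,lo,hi,range(-10,191,8),.142,.031))
print("t1 expected",proj(c,[.638,-.057,.095]))
```

```text
23.45 [ 0.4779191  -0.06250246  0.23018448] [ 0.57731071 -0.38345787 -0.07006452]
(399, 356, 45, 28)
(245, 198, 21, 12)
expected floor of tumbler [254.76354355 195.11978667] rim L/R [217.88644393 226.50816801] [291.92785453 226.4959873 ]
254.9083578477842 226.50207745647631
((array([499.9, -61.9,  28.3]), np.float64(2.07)), (array([496. , -61.7,  30. ]), np.float64(2.74)), array([[220., 220.],
       [289., 264.]]))
((array([505.1, -62.5,  28.5]), np.float64(1.9)), (array([503.1, -63.1,  30. ]), np.float64(2.66)), array([[220., 220.],
       [289., 266.]]))
t1 expected [259.17739427 322.37787353]
```

Emit:
{"op": "jog_arm", "data": {
  "deltas": [0, 0, 0, 40, 0, 0, 1, 0, 0, 0, 85, 2, 0, 1, 0, 0, 0, 130, 4, 0, 1, 0, 0, 0, 159, 5, -20, 1, 0, 0, 0, 159, 5, -38, 1, 0, 0, 0, 159, 5, -38, 1, 0, 0, 0, 159, 5, -38, 1]
}}

```text
clock: 24.2
position: [0.6361, -0.0573, 0.1905]
ee_rot: [-0.002, -0.0, 1.0, 0.0]
contact_force: [0.4, 0.6, -0.4]
width: 0.0852
gripper_force: 0.0
```

Run:
```python
from h import *
s=manip.get_state();im,c=grab("wrist");print(s["clock"],s["position"])
cv2.imwrite("pics/w12.png",im)
u,v=proj(c,[.638,-.057,.095]);print(u,v)
for lo,hi in((24,40),(29,42)):
  for a in(range(-20,201,8),range(0,181,8)): print(edge(im,c,u,v,lo,hi,a,.095,.031))
g=cv2.cvtColor(im,cv2.COLOR_BGR2GRAY);v=int(v);u=int(u)
print(g[v,u-44:u+45].tolist());print(g[v+8,u-44:u+45].tolist());print(g[v-50:v+50,u].tolist())
```

```text
24.2 [ 0.63605704 -0.05730622  0.19046742]
254.5169462280435 201.96137085115063
((array([637.8, -53.8,  27.5]), np.float64(0.6)), (array([633.6, -53.6,  30. ]), np.float64(1.54)), array([[223., 190.],
       [291., 232.]]))
((array([638.4, -53.5,  27.1]), np.float64(0.29)), (array([633.7, -53.6,  30. ]), np.float64(1.17)), array([[223., 202.],
       [291., 232.]]))
((array([637.7, -55.5,  28.8]), np.float64(0.65)), (array([634.8, -55.7,  30. ]), np.float64(1.27)), array([[223., 190.],
       [291., 234.]]))
((array([636.7, -55.5,  29.4]), np.float64(0.56)), (array([634.8, -55.6,  30. ]), np.float64(0.74)), array([[223., 202.],
       [291., 232.]]))
[87, 87, 86, 86, 87, 87, 87, 86, 86, 86, 87, 87, 97, 114, 123, 126, 124, 110, 101, 99, 101, 100, 101, 101, 101, 101, 102, 102, 102, 103, 102, 100, 94, 82, 69, 66, 66, 66, 66, 67, 66, 67, 67, 66, 68, 69, 69, 70, 72, 73, 76, 77, 76, 76, 77, 76, 77, 77, 77, 78, 77, 78, 77, 75, 76, 75, 74, 76, 77, 76, 75, 76, 73, 75, 76, 74, 75, 75, 72, 72, 81, 103, 122, 131, 130, 123, 115, 112, 111]
[102, 116, 129, 133, 134, 133, 135, 138, 138, 139, 139, 138, 135, 128, 123, 126, 130, 125, 110, 100, 99, 101, 100, 100, 99, 98, 99, 99, 100, 100, 100, 98, 98, 97, 96, 96, 93, 87, 80, 74, 71, 70, 72, 72, 74, 74, 75, 76, 75, 76, 76, 76, 76, 77, 76, 75, 76, 76, 77, 77, 77, 78, 77, 77, 76, 77, 76, 76, 76, 75, 77, 77, 76, 76, 75, 74, 76, 75, 74, 81, 102, 119, 124, 128, 130, 130, 128, 129, 129]
[138, 135, 134, 132, 132, 131, 133, 131, 121, 96, 76, 70, 70, 71, 70, 76, 97, 122, 132, 128, 117, 98, 80, 74, 74, 75, 75, 75, 74, 75, 76, 74, 76, 75, 76, 74, 73, 73, 74, 75, 75, 73, 70, 68, 69, 66, 67, 68, 67, 69, 68, 67, 69, 70, 72, 73, 72, 73, 74, 72, 73, 71, 72, 72, 73, 72, 77, 83, 87, 87, 87, 86, 88, 87, 86, 87, 87, 88, 86, 83, 87, 101, 111, 114, 114, 122, 131, 137, 138, 139, 139, 138, 139, 136, 136, 132, 130, 130, 130, 129]
```

Emit:
{"op": "jog_arm", "data": {
  "deltas": [0, 0, 0, 2, 3.8, -20, 1, 0, 0, 0, 2, 3.8, -50, 1, 0, 0, 0, 2, 3.8, -85, 1, 0, 0, 0, 2, 3.8, -104, 1, 0, 0, 0, 2, 3.8, -110, 1, 0, 0, 0, 2, 3.8, -110, 1, 0, 0, 0, 2, 3.8, -110, 0.6, 0, 0, 0, 2, 3.8, -110, 0.6, 0, 0, 0, 2, 3.8, -110, 0.6, 0, 0, 0, 2, 3.8, -110, 0.6, 0, 0, 0, 2, 3.8, -110, 0.6, 0, 0, 0, 2, 3.8, -110, 0.6],
  "grip_force": 40
}}

```text
clock: 25.45
position: [0.6402, -0.0539, 0.0846]
ee_rot: [0.002, -0.0, 1.0, -0.0]
contact_force: [-0.6, 0.4, 5.8]
width: 0.0598
gripper_force: 42.8
```

Emit:
{"op": "jog_arm", "data": {
  "deltas": [0, 0, 0, 0, 0, 5, 0.5, 0, 0, 0, 0, 0, 25, 0.5, 0, 0, 0, 0, 0, 60, 0.5, 0, 0, 0, 0, 0, 100, 0.5, 0, 0, 0, 0, 0, 140, 0.5, 0, 0, 0, 0, 0, 162, 0.5, 0, 0, 0, 0, 0, 168, 0.5, 0, 0, 0, 0, 0, 168, 0.5, 0, 0, 0, -15, 0, 168, 0.5, 0, 0, 0, -45, -2, 168, 0.5, 0, 0, 0, -80, -5, 168, 0.5, 0, 0, 0, -112, -7, 168, 0.5, 0, 0, 0, -132, -8, 168, 0.5, 0, 0, 0, -139, -8, 168, 0.5, 0, 0, 0, -139, -8, 168, 0.5, 0, 0, 0, -139, -8, 168, 0.5, 0, 0, 0, -139, -8, 168, 0.5]
}}

```text
clock: 27.15
position: [0.501, -0.0617, 0.2496]
ee_rot: [0.0, -0.001, 1.0, 0.0]
contact_force: [0.2, -0.7, -1.0]
width: 0.0594
gripper_force: 43.4
```

Run:
```python
from h import *
for i in range(3):
    s=manip.get_state();im,c=grab("wrist");print(s["clock"],s["position"],s["contact_force"],s["width"],s["gripper_force"])
cv2.imwrite("pics/w13.png",im)
p=s["position"]; u,v=proj(c,p+[0,0,.0104]);print(u,v)
print(proj(c,p+[-.031,0,.0104]),"foot edge",proj(c,p+[-.0205,0,-.0846]))
g=cv2.cvtColor(im,cv2.COLOR_BGR2GRAY);print(list(enumerate(g[150:230,int(u)].tolist(),150)))
```

```text
27.15 [ 0.50097014 -0.0617098   0.24959409] [ 0.19967608 -0.67256399 -1.01318759] 0.05942011138639665 43.41286329785362
27.2 [ 0.50084869 -0.06168955  0.24961573] [ 0.72051433 -0.2117774  -1.41054699] 0.05900759291935688 43.41175918467343
27.25 [ 0.50072366 -0.06167807  0.24968177] [ 0.15186758  1.20626832 -0.83586277] 0.05911681348975642 43.412290073465556
254.23242368754535 267.1761925802541
[254.25110328 206.49531876] foot edge [254.24476183 178.81597293]
[(150, 140), (151, 177), (152, 197), (153, 201), (154, 197), (155, 192), (156, 167), (157, 115), (158, 84), (159, 107), (160, 134), (161, 147), (162, 143), (163, 124), (164, 93), (165, 69), (166, 64), (167, 63), (168, 65), (169, 64), (170, 66), (171, 72), (172, 80), (173, 83), (174, 83), (175, 82), (176, 83), (177, 79), (178, 78), (179, 77), (180, 78), (181, 77), (182, 77), (183, 78), (184, 77), (185, 78), (186, 76), (187, 78), (188, 76), (189, 77), (190, 78), (191, 77), (192, 77), (193, 78), (194, 76), (195, 78), (196, 78), (197, 78), (198, 77), (199, 79), (200, 79), (201, 79), (202, 79), (203, 80), (204, 96), (205, 124), (206, 143), (207, 145), (208, 142), (209, 138), (210, 136), (211, 129), (212, 114), (213, 90), (214, 80), (215, 81), (216, 80), (217, 80), (218, 80), (219, 79), (220, 80), (221, 78), (222, 79), (223, 80), (224, 80), (225, 76), (226, 74), (227, 72), (228, 71), (229, 71)]
```

Run:
```python
from h import *
im=cv2.imread("pics/w13.png");g=cv2.cvtColor(im,cv2.COLOR_BGR2GRAY)
print(list(range(200,312,5)))
for v in range(148,206,2): print(v,g[v,200:312:5].tolist())
c=imaging.calibration("wrist");p=manip.get_state()["position"]
for dx in(-.004,0): print([np.round(proj(c,p+[dx+.0205*np.cos(a),.0205*np.sin(a),-.0846])).tolist() for a in np.radians([90,120,150,180,210,240,270])])
print("tower rim",[np.round(proj(c,[.4995+.031*np.cos(a),-.0622+.031*np.sin(a),.142])).tolist() for a in np.radians([90,120,150,180,210,240,270])])
```

```text
[200, 205, 210, 215, 220, 225, 230, 235, 240, 245, 250, 255, 260, 265, 270, 275, 280, 285, 290, 295, 300, 305, 310]
148 [143, 144, 144, 132, 133, 100, 102, 101, 101, 105, 104, 110, 116, 126, 150, 150, 150, 150, 151, 151, 151, 152, 152]
150 [112, 113, 114, 103, 102, 103, 104, 103, 104, 105, 117, 141, 130, 123, 144, 151, 151, 151, 152, 150, 151, 151, 151]
152 [102, 103, 103, 104, 103, 103, 102, 103, 108, 151, 190, 197, 193, 164, 132, 149, 149, 149, 148, 149, 149, 149, 148]
154 [99, 100, 100, 101, 100, 100, 101, 100, 153, 200, 199, 198, 200, 201, 170, 137, 146, 145, 144, 145, 145, 145, 145]
156 [98, 98, 99, 98, 100, 100, 100, 113, 199, 197, 179, 166, 174, 196, 200, 145, 146, 148, 147, 148, 148, 146, 147]
158 [99, 99, 101, 100, 101, 101, 101, 162, 181, 163, 95, 85, 92, 150, 197, 194, 134, 151, 149, 149, 150, 151, 151]
160 [98, 99, 100, 100, 101, 100, 102, 146, 123, 89, 119, 135, 122, 99, 166, 199, 137, 144, 147, 148, 147, 148, 146]
162 [102, 103, 101, 100, 101, 100, 118, 133, 97, 142, 147, 140, 143, 140, 116, 195, 180, 138, 150, 149, 149, 149, 148]
164 [109, 109, 108, 104, 103, 102, 134,
[... 1911 characters left out ...]
, 83, 130, 132, 132, 130, 134]
200 [150, 152, 152, 152, 151, 80, 79, 76, 76, 76, 75, 80, 81, 82, 87, 88, 91, 96, 133, 133, 134, 134, 143]
202 [152, 152, 153, 153, 156, 77, 76, 75, 76, 75, 74, 79, 78, 81, 85, 87, 89, 94, 134, 133, 135, 143, 146]
204 [150, 151, 150, 149, 141, 78, 78, 77, 74, 79, 87, 96, 92, 84, 84, 86, 87, 92, 127, 128, 135, 139, 139]
[[280.0, 199.0], [277.0, 187.0], [267.0, 177.0], [254.0, 174.0], [241.0, 177.0], [232.0, 187.0], [229.0, 199.0]]
[[280.0, 204.0], [277.0, 191.0], [267.0, 182.0], [254.0, 179.0], [241.0, 182.0], [232.0, 191.0], [229.0, 204.0]]
tower rim [[289.0, 194.0], [285.0, 177.0], [272.0, 164.0], [254.0, 159.0], [235.0, 164.0], [223.0, 177.0], [218.0, 194.0]]
```

Emit:
{"op": "jog_arm", "data": {
  "deltas": [0, 0, 0, -0.5, -0.4, -5, 0.5, 0, 0, 0, -0.5, -0.4, -13, 0.5, 0, 0, 0, -0.5, -0.4, -22, 0.5, 0, 0, 0, -0.5, -0.4, -31, 0.5, 0, 0, 0, -0.5, -0.4, -40, 0.5, 0, 0, 0, -0.5, -0.4, -48, 0.5, 0, 0, 0, -0.5, -0.4, -55, 0.5, 0, 0, 0, -0.5, -0.4, -60, 0.5, 0, 0, 0, -0.5, -0.4, -63, 0.5, 0, 0, 0, -0.5, -0.4, -65, 0.5, 0, 0, 0, -0.5, -0.4, -65, 0.5, 0, 0, 0, -0.5, -0.4, -65, 0.5]
}}

```text
clock: 28.5
position: [0.4995, -0.062, 0.1853]
ee_rot: [0.0, -0.0, 1.0, 0.0]
contact_force: [0.8, -0.6, -1.3]
width: 0.0593
gripper_force: 43.4
```

Emit:
{"op": "jog_arm", "data": {
  "deltas": [0, 0, 0, 0, 0, -1.5, 0.5, 0, 0, 0, 0, 0, -3, 0.5, 0, 0, 0, 0, 0, -4.5, 0.5, 0, 0, 0, 0, 0, -6, 0.5, 0, 0, 0, 0, 0, -7.5, 0.5, 0, 0, 0, 0, 0, -8.5, 0.5, 0, 0, 0, 0, 0, -9.5, 0.5, 0, 0, 0, 0, 0, -9.5, 0.5]
}}

```text
clock: 29.3
position: [0.4993, -0.062, 0.1754]
ee_rot: [-0.0, -0.0, 1.0, 0.0]
contact_force: [0.5, 0.1, -0.9]
width: 0.059
gripper_force: 43.4
```

Emit:
{"op": "jog_arm", "data": {
  "deltas": [0, 0, 0, 0, 0, -0.8, 0.5, 0, 0, 0, 0, 0, -1.6, 0.5, 0, 0, 0, 0, 0, -2.4, 0.5, 0, 0, 0, 0, 0, -2.4, 0.5]
}}

```text
clock: 29.7
position: [0.4992, -0.062, 0.173]
ee_rot: [-0.0, -0.0, 1.0, 0.0]
contact_force: [0.7, 0.6, -0.8]
width: 0.0592
gripper_force: 43.4
```

Emit:
{"op": "jog_arm", "data": {
  "deltas": [0, 0, 0, 0, 0, -0.7, 0.5, 0, 0, 0, 0, 0, -1.4, 0.5, 0, 0, 0, 0, 0, -1.4, 0.5]
}}

```text
clock: 30.0
position: [0.4993, -0.062, 0.1717]
ee_rot: [-0.0, -0.0, 1.0, 0.0]
contact_force: [1.1, 0.8, -0.7]
width: 0.0596
gripper_force: 43.4
```

Emit:
{"op": "jog_arm", "data": {
  "deltas": [0, 0, 0, 0, 0, -0.6, 0.5, 0, 0, 0, 0, 0, -1.2, 0.5, 0, 0, 0, 0, 0, -1.2, 0.5]
}}

```text
clock: 30.3
position: [0.4998, -0.062, 0.1711]
ee_rot: [0.001, -0.0, 1.0, 0.0]
contact_force: [0.5, 1.5, 4.8]
width: 0.0594
gripper_force: 43.8
```

Emit:
{"op": "jog_arm", "data": {
  "deltas": [0, 0, 0, 0, 0, 0.3, 0.5, 0, 0, 0, 0, 0, 0.3, 0.8, 0, 0, 0, 0, 0, 0.3, 1, 0, 0, 0, 0, 0, 0.3, 1, 0, 0, 0, 0, 0, 0.3, 1, 0, 0, 0, 0, 0, 8, 1, 0, 0, 0, 0, 0, 30, 1, 0, 0, 0, 0, 0, 65, 1, 0, 0, 0, -20, 0, 90, 1, 0, 0, 0, -60, 20, 100, 1, 0, 0, 0, -100, 60, 100, 1, 0, 0, 0, -140, 100, 100, 1, 0, 0, 0, -160, 140, 100, 1, 0, 0, 0, -160, 160, 100, 1, 0, 0, 0, -160, 160, 100, 1, 0, 0, 0, -160, 160, 100, 1]
}}

```text
clock: 31.9
position: [0.3394, 0.098, 0.2711]
ee_rot: [0.001, -0.001, 1.0, -0.0]
contact_force: [-0.3, -0.4, -0.4]
width: 0.0852
gripper_force: 0.0
```

Run:
```python
from h import *
s=manip.get_state();print(s["clock"],s["position"],s["contact_force"])
for n,h in(("side","pics/side0.png"),("top","pics/top0.png")):
    im,c=grab(n);cv2.imwrite(f"pics/{n}_f.png",im);g=cv2.cvtColor(im,cv2.COLOR_BGR2GRAY)
    rim=[np.round(proj(c,[.4995+dx,-.062+dy,.181]),1).tolist() for dx,dy in((0,0),(.031,0),(-.031,0),(0,.031),(0,-.031))]
    print(n,"expected top rim",rim,"cup foot",proj(c,[.4995,-.062,0]))
    u,v=np.round(proj(c,[.4995,-.062,.181])).astype(int); print(u,v)
    if n=="side":
        for y in range(v-16,v+60,2): print(y,g[y,u-24:u+25:3].tolist())
    d=cv2.absdiff(im,cv2.imread(h)).max(2); m=(d>35).astype(np.uint8)*255
    k,_=cv2.findContours(m,cv2.RETR_EXTERNAL,cv2.CHAIN_APPROX_NONE)
    print([cv2.boundingRect(q) for q in k if cv2.contourArea(q)>40])
    if n=="top":
        for (lo,hi) in((11,20),): print(edge(im,c,u,v,lo,hi,range(0,360,10),.181,.031))
    for nm,p in dict(wide=(.613,-.2,.05),nar=(.555,-.353,.05),toy=(.70,.07,.04)).items():
        q=np.round(proj(c,p)).astype(int); print(nm,q,d[q[1]-15:q[1]+16,q[0]-15:q[0]+16].max())
```

```text
31.9 [0.33943086 0.09798083 0.27110291] [-0.30304683 -0.43975405 -0.43899413]
side expected top rim [[254.1, 184.3], [264.1, 182.6], [244.0, 186.1], [251.5, 178.0], [256.7, 190.9]] cup foot [254.56947499 225.94161743]
254 184
168 [134, 127, 137, 135, 131, 138, 138, 129, 138, 141, 146, 156, 152, 142, 149, 139, 148]
170 [132, 127, 125, 137, 150, 139, 141, 135, 137, 142, 139, 157, 153, 143, 144, 138, 143]
172 [132, 128, 128, 143, 150, 141, 141, 137, 134, 140, 143, 149, 152, 149, 143, 143, 141]
174 [129, 131, 135, 152, 152, 146, 138, 138, 132, 141, 140, 140, 156, 149, 141, 143, 140]
176 [125, 133, 147, 145, 153, 150, 143, 142, 134, 142, 143, 139, 155, 150, 143, 143, 141]
178 [126, 131, 147, 143, 150, 149, 144, 141, 131, 133, 144, 142, 145, 152, 153, 140, 143]
180 [125, 128, 140, 144, 149, 159, 122, 82, 87, 88, 108, 141, 145, 153, 151, 146, 145]
182 [125, 125, 137, 148, 148, 146, 75, 83, 92, 85, 85, 126, 140, 148, 150, 147, 143]
184 [128, 126, 143, 146, 145, 129, 69, 79, 84, 90, 80, 110, 140, 146, 150, 152, 142]
186 [135, 133, 143, 147, 148, 133, 72, 83, 86, 89, 87, 108, 141, 147, 148, 15
[... 2728 characters left out ...]
), (0, 56, 44, 139), (110, 21, 32, 74), (127, 0, 72, 146), (111, 0, 23, 5), (94, 0, 20, 31), (0, 0, 92, 169)]
wide [302 240] 24
nar [302 286] 13
toy [299 182] 96
top expected top rim [[315.2, 200.4], [314.8, 187.1], [315.5, 213.8], [301.6, 200.4], [328.7, 200.3]] cup foot [306.53356475 211.22489497]
315 200
[(234, 379, 43, 5), (278, 378, 27, 6), (373, 375, 47, 9), (312, 357, 61, 18), (0, 343, 47, 41), (134, 210, 378, 174), (342, 190, 31, 25), (299, 187, 29, 29), (211, 180, 17, 10), (294, 140, 48, 28)]
((array([496.9, -60.9,  30. ]), np.float64(2.74)), (array([495.8, -60.4,  30. ]), np.float64(2.84)), array([[301., 188.],
       [328., 218.]]))
wide [360 166] 6
nar [420 187] 6
toy [257 135] 6
```

```bash
python3 -c "
from rig import manip
print(manip.sign_off())"
```

```text
the job is handed in; nothing more can be done
None
```

The tower is set up as asked and handed in at 32 s: the final side and top views show it straight at the expected height, with about 5–7 N of contact at each seating; both rings came up on the first grasp, so I put them back and picked one.

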